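# Clear the dry-block heater's cover and hold it open

### The job

Someone has left the tube rack standing on the clear cover of the dry-block heater: lift it off and stand it upright on the black rubber mat, without dropping or tipping it. Then raise the cover by the bow handle on its front and hold it open about 60 degrees from closed so that I can take the tubes out of the block; finish while still holding the handle, with the cover steady, because it falls shut by its own weight and must not drop. Leave the beaker, the bottle and the jar on the balance where they stand.

Things in the scene. Friction and masses are not known exactly. Their poses are not given: they have to be found in the camera images.
- heater: dry-block heater, white housing fixed to the bench, 280 mm (x) by 210 mm (y), deck 88 mm high; the aluminium block with small capped tubes is in the middle of the deck, under the clear cover, and the sloping control panel fills the front 85 mm, 62 mm high at the very front edge rising to 88 mm. Origin: centre of the underside; x points from the front panel to the rear, z up. The pose varies.
- cover (a joint): opening angle of the clear cover, rad: 0 closed, growing as its front rises, stop at 1.45 (60 degrees = 1.047). Clear plastic hood 160 mm deep (heater x), 190 mm wide, 50 mm high, flat top 140 mm above the bench when closed, 0.3 to 0.6 kg. No latch, spring or friction: let go, it falls shut from any angle.
- cover_hinge (a point): middle of the cover's hinge axis, along the cover's lower rear edge: 100 mm behind the heater's centre (heater x) and 90 mm above the bench. The axis runs along the heater's y. This frame turns with the cover.
- handle_mid (a point): middle of the round bar of the steel bow handle on the cover's front face: bar 12 mm thick, 100 mm long along heater y, centre 40 mm in front of the face (34 mm gap), a leg at each end. Cover closed: 200 mm in front of the hinge axis, 28 mm above it, 118 mm above the bench, 43 mm above the panel. Swings with the cover; gripping pads can turn round the bar.
- rack_center (a point): centre of the tube rack, half-way up: loose grey plastic rack, 52 mm (its x) by 110 mm (its y) by 50 mm high, flat vertical sides, so this point is 25 mm above its underside; white tube caps stand 12 mm proud of its top. About 0.15 to 0.28 kg; the tubes do not come out. At the start it stands on top of the closed cover, turned by up to 20 degrees from the heater.
- rack: the same tube rack as a body; origin at the centre of its underside, z up when upright.
- mat_top (a point): centre of the top of the black rubber mat lying fixed on the bench at one side of the heater (left or right): 200 mm (its x) by 180 mm (its y), 4 mm thick; the top is 4 mm above the bench.
- balance: white bench balance fixed to the bench on the other side of the heater, 270 mm by 190 mm, 66 mm high at its round steel pan; not part of the job. Origin: centre of the underside.
- beaker: loose empty clear plastic beaker, 84 mm across, 110 mm high; leave alone. Origin: centre of its underside.
- bottle: loose white plastic bottle, 68 mm across, 160 mm high; leave alone. Origin: centre of its underside.
- jar: loose amber glass jar with a black cap, 60 mm across, 70 mm high, standing on the pan of the balance; leave alone. Origin: centre of its underside.
Things that resemble listed ones, but are neither listed nor needed, are in the scene too. What is shaped like the rack but blue or purple is not meant.

How it is judged:
By the outcome, as a careful person would: the job done as asked, in the order asked, and still so for the second after the job is handed in, while the arm keeps its last pose, push and grip.
It also fails if it takes over 50 s, if anything falls off the work surface, if the arm or the gripper's body presses on something with over 40 N, if the wrist force passes 120 N, or if a joint passes its speed limit or range.

### The arm

A 7-joint arm with a two-finger parallel gripper is mounted at the origin on the work surface. World frame = base frame: x ahead of the robot, y to its left, z up, the work surface at z = 0. Lengths are in mm, angles in rad, forces in N, time in s.
With the tool pointing down it reaches from about 425 to 875 mm from the base axis. Payload 9.9 kg.
Tool frame: the origin (TCP) lies at the very end of the fingers, on their centre line; the grasp point (between the pads) lies 19 mm behind it; x points along the fingers, z is the direction in which the jaws open and shut, and the axes are right-handed (so a half turn about x gives the same grasp; the last joint's range is limited). The gripper opens to 85 mm and grips with 20 to 120 N. Pads are 22 mm wide; open, the fingers measure 114 mm over their backs; the gripper's body (76 mm by 85 mm) begins 54 mm behind the grasp point. The pads swing forward as they close: fully open they stand 13 mm farther back than shut.
Start: joints at [-1.229, 0.576, 0.025, 1.437, -0.015, 1.129, -0.057], TCP at [278.802, 614.735, 231.289] pointing down, gripper open.
Joint ranges: [-2.76, 2.76], [-0.34, 2.15], [-1.52, 1.57], [0.19, 2.46], [-1.09, 4.23], [0.17, 1.99], [-2.82, 2.82]. Speed limits (rad/s): [2.22, 2.22, 3.01, 3.01, 3.14, 3.14, 3.14].

### API

Orientations are given as a unit quaternion [w, x, y, z].
In Python, from rig import * gives the robot as it stands.
- The arm moves only by the tool play_rows, never from a script. Its argument "rows" is a list that holds one entry, the list of rows, each a list of 7 numbers: the opening, from 0 (shut) to 1 (fully open), then the shift along the world's x, y, z in cm, then the turn, a rotation vector about the world's x, y, z in rad. In form: [[[gripper, dx, dy, dz, rx, ry, rz], ...]]. A call has 1 to 20 rows; each row shifts and turns the commanded pose from where the row before left it; what a row does not reach is not made up. A row lasts 1/8 s, in which the tool goes at most 62.5 mm and 10.7 degrees, less where a joint would pass 70% of its speed; a pose out of reach is approached as far as the arm can. A call with a gripper value outside its range is refused whole. The fingers move at their own pace and stop on an object; "newtons" is the grip in N (left out, the last holds). Time passes only in rows, so rows that do not move let the fingers close. It gives the time, the measured TCP pose, the force and the opening at its end, in the units of the state.
- sense(): the state, without advancing time (a new reading comes with each control period).
- grab_frame(name): name is "side" or "top" or "wrist"; returns a dict with "frame" (384x512x3 uint8, red, green, blue), "fov_y" (degrees; the focal length in pixels is half the picture's height over the tangent of half this angle, whatever the lens; pixels are square), "cx", "cy" (the principal point, pixels), "extrinsics" (4x4, takes a point from world to camera coordinates); the wrist camera has in their place "hand_eye" (4x4, takes a point from camera to tool coordinates, whose origin is the TCP and whose axes are the tool frame's). Camera axes: x right, y down, z forward; pixel columns grow to the right and rows downward; lengths in mm; the calibration is good to about 2 mm. The wrist camera is an equidistant fisheye: a pixel r from the principal point sees the ray r / f radians off the axis. A picture is of the moment at which its call begins: read the wrist's pose just before it. There is no depth.
- hand_in(): hands the job in, once; it reports no verdict.
Trained networks look in the newest picture that a camera, given by its name, has taken for a name from the list of things; names that differ only in an ending like _2 or _b are one class to them, and where a whole thing is asked for, a point or a joint stands for the part that bears it (a point fixed in the world has none). Each returns a list of dicts, best first, with "p" (0 to 1); they miss things now and then, are a little off and sometimes report something else, mostly with a low value. They report only what shows in the picture. A call takes as long as a camera call. They do not tell look-alikes from the thing itself.
- masks_of(camera, query): "region" (384x512 bool, what is visible of it) and "location" ([row, column] in pixels, amid what is visible of it).
The state is a dict: "time": time; "joint_positions": joint angles; "qvel": joint speeds; "tau": joint torques, N m; "position": TCP position; "ee_rot": TCP orientation; "force": force on the tool from outside, world axes, zero at the start; "wrist_torque": the same for the moment, N m; "width": opening from 0.0 (shut) to 1.0 (fully open).
Only numpy, scipy, OpenCV 4.12 (cv2) and the standard library are available. Lean on these libraries where they do the work, as an engineer would, in place of code of your own. Each camera call takes 0.05 s, during which the arm holds its last target.

## Working session

There is one attempt and no reset: what is moved stays moved. The work goes in short steps, Python scripts to look and compute and a tool call to move; the robot and the scene stay as the last step left them, time stands still between calls to the robot, and variables do not carry over. Pictures are saved under pics/ and viewed, and the job is handed in when it is done.

Besides the shell and the picture viewer there is one more tool, called after "Emit:" by a JSON object that holds its "op" and its "data". play_rows: Moves the arm, as the interface text tells. Its arguments: {"type":"object","properties":{"rows":{"type":"array"},"newtons":{"type":"number"}},"required":["rows"]}

```bash
ls; mkdir -p pics; python3 - <<'E'
from rig import *
import cv2
s=sense();print(s)
for n in("side","top","wrist"):
    f=grab_frame(n);cv2.imwrite(f"pics/a_{n}.png",f["frame"][:,:,::-1])
    print(n,{k:v for k,v in f.items() if k!="frame"})
E
```

```text
pics
{'time': 0.0, 'joint_positions': array([-1.22877101,  0.57648532,  0.02477759,  1.43796013, -0.01497561,
        1.1290206 , -0.05647807]), 'qvel': array([-0.00013115,  0.00089976,  0.00028396, -0.0013394 ,  0.00077732,
       -0.00121925, -0.00126616]), 'tau': array([ 8.69829710e-04, -7.65759873e+01,  2.25068316e+00, -2.85950911e+01,
        1.53435068e-02,  1.29390409e-02, -3.45064700e-05]), 'position': array([278.59142492, 614.29147831, 230.45423959]), 'ee_rot': array([ 0.59385246, -0.38343712,  0.59482783,  0.38274676]), 'force': array([0.86540335, 0.00660069, 0.71375106]), 'wrist_torque': array([0.00451121, 0.00246533, 0.06238027]), 'width': 0.9973517393344051}
side {'fov_y': 46.969086967869465, 'cx': 253.0920396424006, 'cy': 197.7396906553915, 'extrinsics': array([[ 9.69605699e-01, -2.44058867e-01,  1.73221647e-02,
        -5.80044130e+02],
       [-1.55960932e-01, -6.71051557e-01, -7.24821354e-01,
         1.85335902e+02],
       [ 1.88523144e-01,  7.00089335e-01, -6.88719063e-01,
         1.12139628e+03],
       [ 0.00000000e+00,  0.00000000e+00,  0.00000000e+00,
       
[... 201 characters left out ...]
0],
       [-9.98943899e-01,  4.50039197e-03, -4.57256330e-02,
         5.89151564e+02],
       [ 4.57253699e-02, -1.61395934e-04, -9.98954035e-01,
         1.12279034e+03],
       [ 0.00000000e+00,  0.00000000e+00,  0.00000000e+00,
         1.00000000e+00]])}
wrist {'fov_y': 65.70646984690485, 'cx': 254.9805756358228, 'cy': 189.27711964322327, 'hand_eye': array([[-2.22781617e-04, -2.88107639e-01,  9.57598005e-01,
        -1.42746417e+02],
       [-4.32771885e-04, -9.57597911e-01, -2.88107712e-01,
         7.25457724e+01],
       [ 9.99999882e-01, -4.78606596e-04,  8.86503252e-05,
         2.27719726e-01],
       [ 0.00000000e+00,  0.00000000e+00,  0.00000000e+00,
         1.00000000e+00]])}
```

View pics/a_side.png

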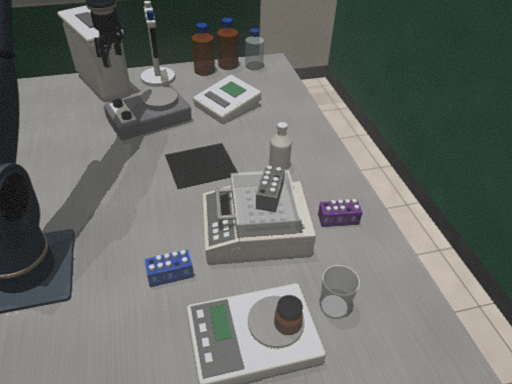

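View pics/a_top.png

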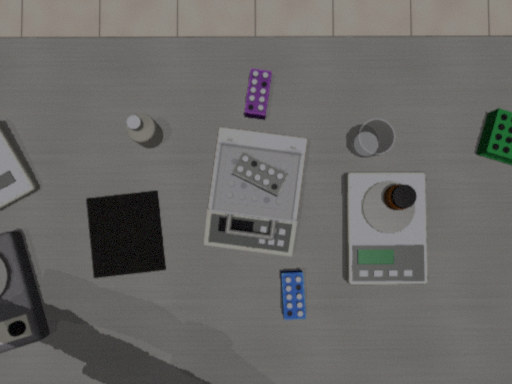

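View pics/a_wrist.png

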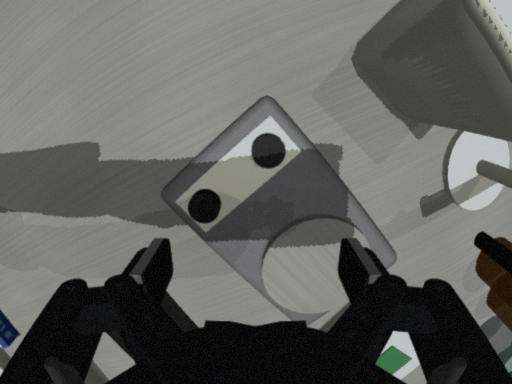

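```bash
cat > h.py <<'E'
import numpy as np, cv2
from scipy.spatial.transform import Rotation as R
def K(f): 
    fl=192/np.tan(np.radians(f["fov_y"]/2)); return np.array([[fl,0,f["cx"]],[0,fl,f["cy"]],[0,0,1]])
def proj(f,P):
    P=np.atleast_2d(P); E=f["extrinsics"]; c=P@E[:3,:3].T+E[:3,3]; p=c@K(f).T; return p[:,:2]/p[:,2:]
def back(f,uv,z):
    uv=np.atleast_2d(uv).astype(float); E=f["extrinsics"]; d=np.c_[uv,np.ones(len(uv))]@np.linalg.inv(K(f)).T@E[:3,:3]
    o=-E[:3,:3].T@E[:3,3]; return o+d*((z-o[2])/d[:,2])[:,None]
def Q(q): return R.from_quat([q[1],q[2],q[3],q[0]])
E
python3 - <<'E'
from rig import *
from h import *
import pickle
out={}
for n in("side","top"):
    f=grab_frame(n); out[n]=f
    for q in("heater","cover","rack","mat_top","handle_mid","rack_center","bottle","beaker","cover_hinge"):
        try: r=masks_of(n,q)
        except Exception as e: print(n,q,e); continue
        out[n,q]=r
        print(n,q,[(round(d["p"],2),np.round(d["location"]).tolist(),int(d["region"].sum())) for d in r[:5]])
pickle.dump(out,open("o.pkl","wb"))
for n,(x0,y0,x1,y1) in dict(top=(190,115,320,265),side=(190,150,325,270)).items():
    c=out[n]["frame"][y0:y1,x0:x1,::-1]; k=min(800/(x1-x0),600/(y1-y0)); cv2.imwrite(f"pics/z_{n}.png",cv2.resize(c,None,fx=k,fy=k,interpolation=cv2.INTER_CUBIC)); print(k)
E
```

```text
side heater [(0.75, [287.0, 338.0], 1594), (0.57, [223.0, 252.0], 7632)]
side cover [(0.69, [213.0, 254.0], 3442), (0.56, [289.0, 336.0], 1663)]
side rack [(0.83, [212.0, 342.0], 1044), (0.7, [272.0, 170.0], 1299), (0.68, [189.0, 271.0], 1075)]
side mat_top [(0.62, [166.0, 201.0], 2198), (0.59, [313.0, 289.0], 983), (0.19, [336.0, 248.0], 9549)]
side handle_mid [(0.91, [210.0, 254.0], 3413)]
side rack_center [(0.84, [212.0, 341.0], 1006), (0.7, [187.0, 269.0], 976), (0.65, [265.0, 168.0], 1346)]
side bottle [(0.7, [148.0, 280.0], 801), (0.49, [167.0, 203.0], 2207)]
side beaker [(0.72, [288.0, 339.0], 1596)]
side cover_hinge [(0.57, [213.0, 257.0], 3318)]
top heater []
top cover [(0.97, [190.0, 253.0], 5331), (0.67, [175.0, 258.0], 1352)]
top rack [(0.94, [294.0, 295.0], 1133), (0.71, [95.0, 258.0], 1052), (0.68, [174.0, 260.0], 1381)]
top mat_top []
top handle_mid [(0.97, [191.0, 253.0], 5452), (0.15, [130.0, 146.0], 985)]
top rack_center [(0.74, [296.0, 293.0], 1121), (0.66, [176.0, 263.0], 1397), (0.6, [92.0, 258.0], 1098), (0.51, [200.0, 252.0], 9517)]
top bottle [(0.72, [128.0, 146.0], 968)]
top beaker [(0.86, [138.0, 372.0], 1244)]
top cover_hinge [(0.74, [196.0, 252.0], 5478)]
4.0
5.0
```

View pics/z_top.png

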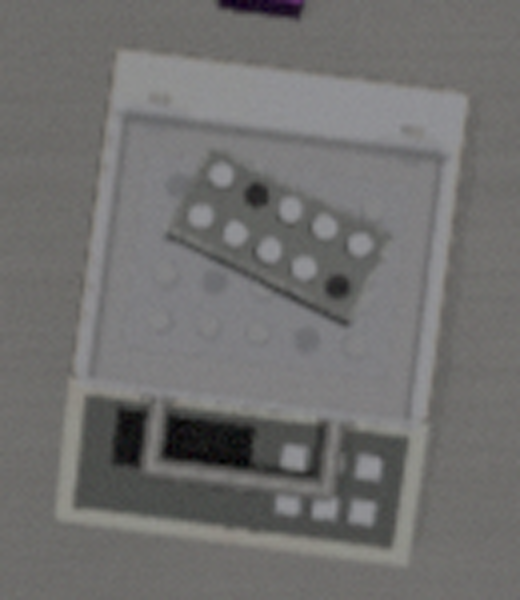

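View pics/z_side.png

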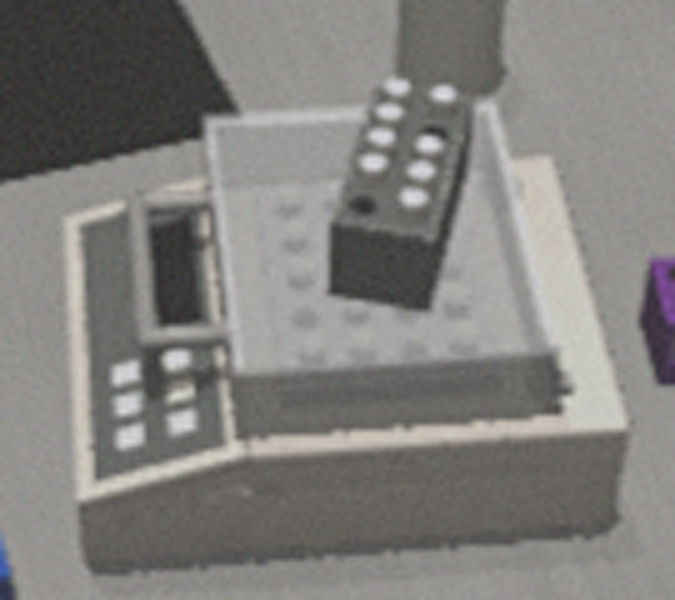

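```bash
python3 - <<'E'
from h import *
import pickle
from scipy.optimize import least_squares
o=pickle.load(open("o.pkl","rb")); t=o["top"]; s=o["side"]
T=lambda a:np.array(a)/4.+[190,115]-.4
S=lambda a:np.array(a)/5.+[190,150]-.4
def place(p,L): 
    x,y,a=p; c,si=np.cos(a),np.sin(a); L=np.array(L,float)
    return np.c_[x+c*L[:,0]-si*L[:,1], y+si*L[:,0]+c*L[:,1], L[:,2]]
def fit(p0,tL,tp,sL,sp):
    g=lambda p:np.r_[(proj(t,place(p,tL))-T(tp)).ravel(),(proj(s,place(p,sL))-S(sp)).ravel() if len(sL) else []]
    r=least_squares(g,p0,x_scale=[10,10,.1]); print(np.round(r.x,3),np.degrees(r.x[2]).round(2)); print(r.fun.reshape(-1,2).round(1).tolist()); return r.x
h=fit([590,0,0],[[140,105,88],[140,-105,88],[-140,105,62],[-140,-105,62],[-55,105,88],[-55,-105,88]],
 [[118,52],[467,95],[57,520],[408,563],[75,380],[428,425]],
 [[140,105,88],[140,-105,88],[-140,105,62],[-140,-105,62],[-55,-105,88],[-140,-105,0],[140,-105,0]],
 [[550,157],[626,425],[67,215],[80,502],[245,447],[95,570],[615,530]])
r=fit([610,0,0],[[26,55,190],[26,-55,190],[-26,-55,190],[-26,55,190]],[[213,150],[388,235],[352,320],[170,230]],
 [[-26,-55,190],[26,-55,190],[-26,-55,140],[26,-55,140],[26,55,190]],[[332,225],[435,240],[330,293],[430,308],[473,95]])
hp=place(h,[[-100,0,118],[100,0,90]]); print("handle,hinge",hp.round(1))
print("bar proj zoom", ((proj(t,place(h,[[-100,50,118],[-100,-50,118]]))-[190,115]+.4)*4).round(), ((proj(s,place(h,[[-100,50,118],[-100,-50,118]]))-[190,150]+.4)*5).round())
# mat
fr=t["frame"]; g=fr.max(2); m=((g<45)).astype(np.uint8); m[:, :80]=0; m[:,175:]=0; m[:185]=0;m[285:]=0
n,l,st,ce=cv2.connectedComponentsWithStats(m); i=1+st[1:,4].argmax(); print(st[i],ce[i])
ys,xs=np.nonzero(l==i); W=back(t,np.c_[xs,ys],4)[:,:2].astype(np.float32); print("mat",cv2.minAreaRect(W), W.mean(0))
E
```

```text
[ 6.0239e+02 -3.4100e+00 -1.2900e-01] -7.41
[[-1.3, -1.7], [0.7, -1.3], [-0.4, 0.0], [0.0, 0.4], [-1.4, -0.9], [0.4, -0.8], [0.1, -1.4], [1.1, -0.1], [-1.2, 0.3], [-1.0, 0.0], [-0.1, 1.5], [-2.6, 1.8], [-0.6, 1.1]]
[ 6.34568e+02 -1.40520e+01 -4.52000e-01] -25.9
[[-1.3, -1.9], [2.2, -0.6], [0.5, 0.4], [-1.2, 0.3], [-0.7, -0.6], [-0.0, -0.3], [-0.7, 0.5], [-0.1, 0.8], [-0.5, 0.0]]
handle,hinge [[503.2   9.5 118. ]
 [701.6 -16.3  90. ]]
bar proj zoom [[151. 467.]
 [327. 489.]] [[133. 204.]
 [145. 339.]]
[  87  191   78   86 5613] [125.52538749 233.72367718]
mat ((502.5748291015625, 319.59735107421875), (196.85281372070312, 177.91201782226562), 6.187748432159424) [502.01093 319.8549 ]
```

```bash
python3 - <<'E'
from rig import *
from h import *
s=sense(); M=Q(s["ee_rot"]).as_matrix(); print(M.round(3)); 
y=np.degrees(np.arctan2(M[1,2],M[0,2])); print("jaw yaw",y, "bearing",np.degrees(np.arctan2(s["position"][1],s["position"][0])))
for n,t in(("rack",-25.9),("handle",-7.4)): print(n,[np.radians((t-y+k)%360-360*(((t-y+k)%360)>180)) for k in(0,180)])
# rack-first tilt
print(Q(s["ee_rot"]).as_rotvec())
E
```

```text
[[-0.    -0.911  0.413]
 [-0.     0.413  0.911]
 [-1.    -0.    -0.   ]]
jaw yaw 65.60380818786192 bearing 65.60416062070844
rack [np.float64(-1.5970427309915365), np.float64(1.5445499225982566)]
handle [np.float64(-1.2741568193725856), np.float64(1.8674358342172077)]
[-0.89012288  1.38109411  0.89008352]
```

Emit:
{"op": "play_rows", "data": {"rows": [[[1, 0, 0, 3, 0, 0, 0], [1, 1, -1, 3, 0, 0, 0], [1, 2.15, -3.9, 0, 0, 0, -0.1], [1, 2.15, -3.9, 0, 0, 0, -0.1], [1, 2.15, -3.9, 0, 0, 0, -0.1], [1, 2.15, -3.9, 0, 0, 0, -0.1], [1, 2.15, -3.9, 0, 0, 0, -0.1], [1, 2.15, -3.9, 0, 0, 0, -0.1], [1, 2.15, -3.9, 0, 0, 0, -0.1], [1, 2.15, -3.9, 0, 0, 0, -0.1], [1, 2.15, -3.9, 0, 0, 0, -0.1], [1, 2.15, -3.9, 0, 0, 0, -0.1], [1, 2.15, -3.9, 0, 0, 0, -0.1], [1, 2.15, -3.9, 0, 0, 0, -0.1], [1, 2.15, -3.9, 0, 0, 0, -0.1], [1, 2.15, -3.9, 0, 0, 0, -0.1], [1, 2.15, -3.9, 0, 0, 0, -0.1], [1, 2.3, -3.3, 0, 0, 0, -0.1], [1, 0, 0, 0, 0, 0, 0]]]}}

```text
time: 3.52
position: [635.1, -16.8, 291.0]
ee_rot: [0.689, 0.161, 0.688, -0.162]
force: [-0.9, 0.1, 0.7]
width: 1.002
```

```bash
python3 - <<'E'
from rig import *
from h import *
s=sense(); M=Q(s["ee_rot"]).as_matrix(); print(s["time"],s["position"],"jaw yaw",np.degrees(np.arctan2(M[1,2],M[0,2])),s["force"])
f=grab_frame("wrist");r=masks_of("wrist","rack")
print([(d["p"],d["location"],d["region"].sum()) for d in r])
im=f["frame"][:,:,::-1].copy()
fl=192/np.tan(np.radians(f["fov_y"]/2)); H=f["hand_eye"]
def pw(P):
    P=np.array(P,float); t=(P-s["position"])@M; c=(t-H[:3,3])@H[:3,:3]
    th=np.arctan2(np.hypot(c[:,0],c[:,1]),c[:,2]); u=c[:,:2]/np.hypot(c[:,0],c[:,1])[:,None]; return u*(fl*th)[:,None]+[f["cx"],f["cy"]]
a=np.radians(-25.9)
L=np.array([[26,55],[26,-55],[-26,-55],[-26,55]]);Rz=np.array([[np.cos(a),-np.sin(a)],[np.sin(a),np.cos(a)]])
for z in(140,190):
    p=pw(np.c_[L@Rz.T+[634.6,-14],np.full(4,z)]); cv2.polylines(im,[p.round().astype(np.int32)],1,(0,0,255) if z==190 else (255,0,0),1)
cv2.imwrite("pics/w1.png",cv2.resize(im,(768,576)))
E
```

```text
3.525 [635.07408896 -16.84924438 291.03654292] jaw yaw -26.38614369729717 [-0.86072676  0.12431797  0.7158729 ]
[(0.95, [176.6, 252.9], np.int64(7536)), (0.75, [260.9, 117.6], np.int64(772))]
```

View pics/w1.png

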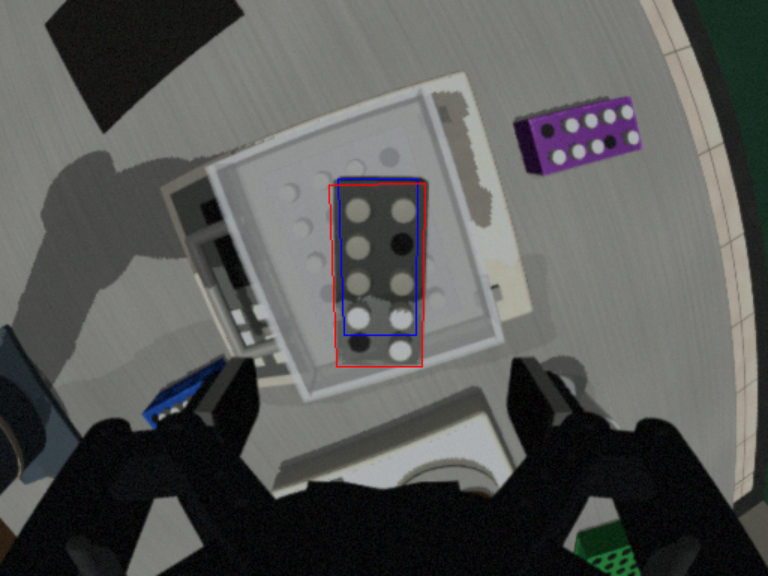

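Emit:
{"op": "play_rows", "data": {"rows": [[[1, 0, 0.1, -3.5, 0, 0, 0], [1, 0, 0.1, -3.5, 0, 0, 0], [1, 0, 0.1, -3, 0, 0, 0], [1, 0, 0, -2.5, 0, 0, 0], [1, 0, 0, -1.4, 0, 0, 0], [1, 0, 0, 0, 0, 0, 0], [0, 0, 0, 0, 0, 0, 0], [0, 0, 0, 0, 0, 0, 0], [0, 0, 0, 0, 0, 0, 0], [0, 0, 0, 0, 0, 0, 0], [0, 0, 0, 0, 0, 0, 0], [0, 0, 0, 0, 0, 0, 0]]], "newtons": 40}}

```text
time: 5.12
position: [635.0, -10.3, 153.6]
ee_rot: [0.69, 0.16, 0.688, -0.159]
force: [0.2, 0.6, 6.1]
width: 0.604
```

```bash
python3 - <<'E'
from rig import *
from h import *
s=sense(); print(s["time"],s["position"],s["force"],s["width"],s["wrist_torque"])
f=grab_frame("side");cv2.imwrite("pics/s2.png",cv2.resize(f["frame"][100:280,150:390,::-1],(800,600)))
f=grab_frame("wrist");cv2.imwrite("pics/w2.png",f["frame"][:,:,::-1])
E
```

```text
5.125 [635.01814094 -10.32110907 153.59935864] [0.17730577 0.57977326 6.14913784] 0.6038558115639642 [ 0.12031784  0.24612128 -0.01235697]
```

View pics/s2.png

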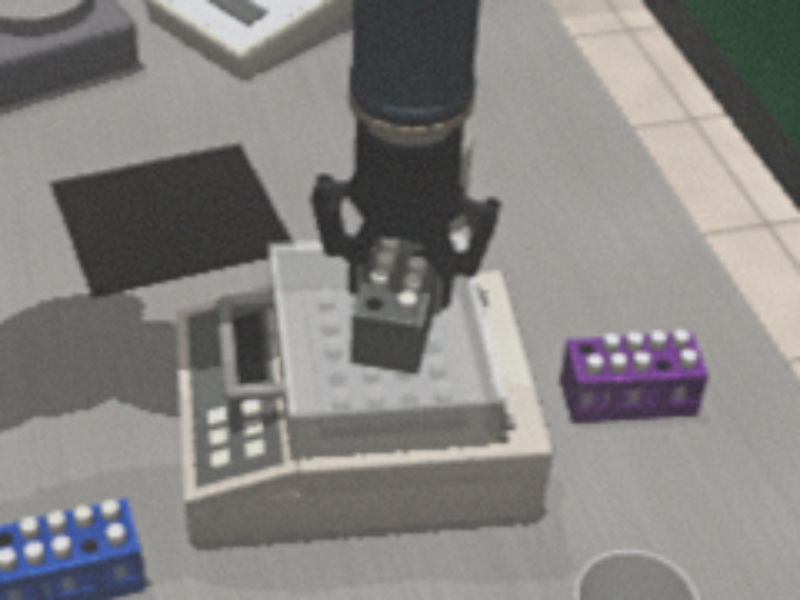

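View pics/w2.png

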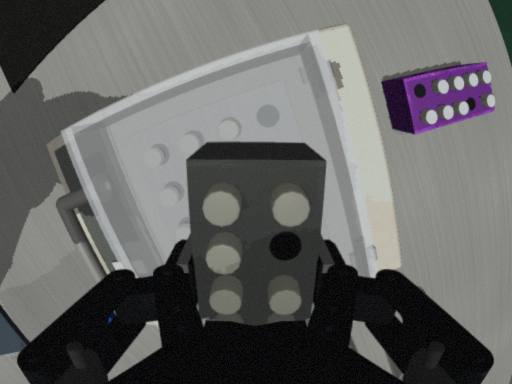

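Emit:
{"op": "play_rows", "data": {"rows": [[[0, 0, 0, 1, 0, 0, 0], [0, 0, 0, 2, 0, 0, 0], [0, 0, 0, 2.5, 0, 0, 0], [0, 0, 0, 2.5, 0, 0, 0], [0, 0, 0, 0, 0, 0, 0], [0, 0, 0, 0, 0, 0, 0]]]}}

```text
time: 5.98
position: [633.8, -10.1, 231.6]
ee_rot: [0.689, 0.159, 0.689, -0.159]
force: [0.1, 0.3, -2.9]
width: 0.603
```

```bash
python3 - <<'E'
from rig import *
from h import *
s=sense(); print(s["time"],s["position"],s["force"],s["width"],s["wrist_torque"])
f=grab_frame("side");cv2.imwrite("pics/s3.png",cv2.resize(f["frame"][100:280,150:390,::-1],(800,600)))
E
```

```text
5.975 [633.8259205  -10.07232641 231.580998  ] [ 0.0947551   0.28246429 -2.85353016] 0.6032908099497041 [-0.03293038 -0.01227222  0.02080572]
```

View pics/s3.png

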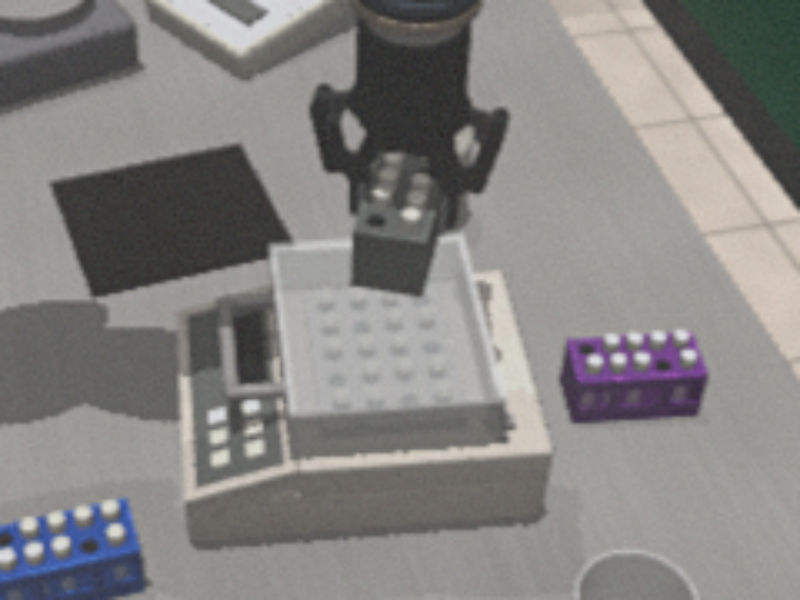

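Emit:
{"op": "play_rows", "data": {"rows": [[[0, -0.5, 1.3, 0.5, 0, 0, 0.02], [0, -1.1, 2.9, 0, 0, 0, 0.05], [0, -1.1, 2.9, 0, 0, 0, 0.05], [0, -1.1, 2.9, 0, 0, 0, 0.05], [0, -1.1, 2.9, 0, 0, 0, 0.05], [0, -1.1, 2.9, 0, 0, 0, 0.05], [0, -1.1, 2.9, 0, 0, 0, 0.05], [0, -1.1, 2.9, 0, 0, 0, 0.05], [0, -1.1, 2.9, 0, 0, 0, 0.05], [0, -1.1, 2.9, 0, 0, 0, 0.05], [0, -1.1, 2.9, 0, 0, 0, 0.05], [0, -1, 2, 0, 0, 0, 0.04], [0, -0.5, 0.8, 0, 0, 0, 0], [0, 0, 0, -4, 0, 0, 0], [0, 0, 0, -4, 0, 0, 0], [0, 0, 0, -4, 0, 0, 0], [0, 0, 0, -3, 0, 0, 0], [0, 0, 0, 0, 0, 0, 0], [0, 0, 0, 0, 0, 0, 0]]]}}

```text
time: 8.4
position: [505.2, 320.5, 88.5]
ee_rot: [0.707, -0.037, 0.706, 0.037]
force: [0.5, 0.7, -2.3]
width: 0.606
```

```bash
python3 - <<'E'
from rig import *
from h import *
s=sense(); print(s["time"],s["position"],s["force"],s["width"],Q(s["ee_rot"]).as_matrix().round(3))
f=grab_frame("side");cv2.imwrite("pics/s4.png",cv2.resize(f["frame"][50:230,110:350,::-1],(800,600)))
f=grab_frame("top");cv2.imwrite("pics/t4.png",cv2.resize(f["frame"][150:300,60:260,::-1],(800,600)))
E
```

```text
8.4 [505.22793015 320.50328361  88.49163133] [ 0.4820818   0.71921727 -2.26996318] 0.6057516973398794 [[ 0.001 -0.104  0.995]
 [ 0.     0.995  0.104]
 [-1.     0.     0.001]]
```

View pics/s4.png

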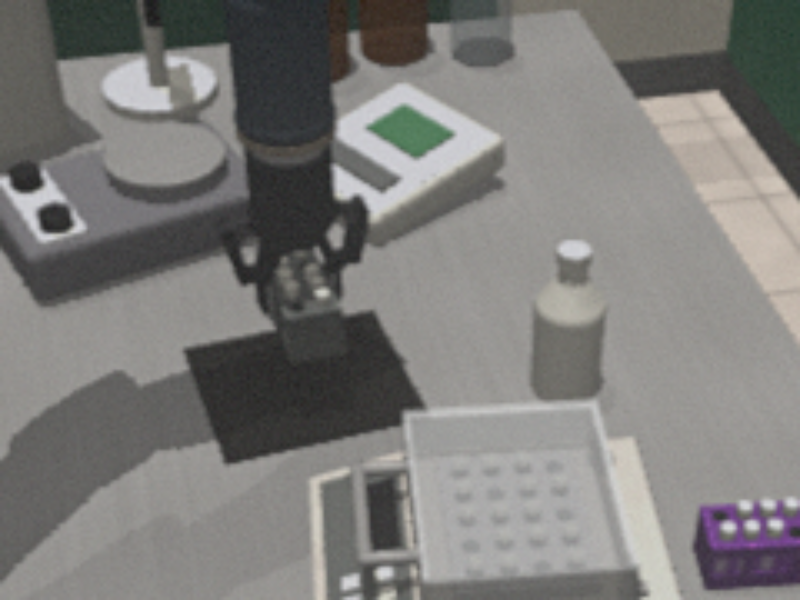

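View pics/t4.png

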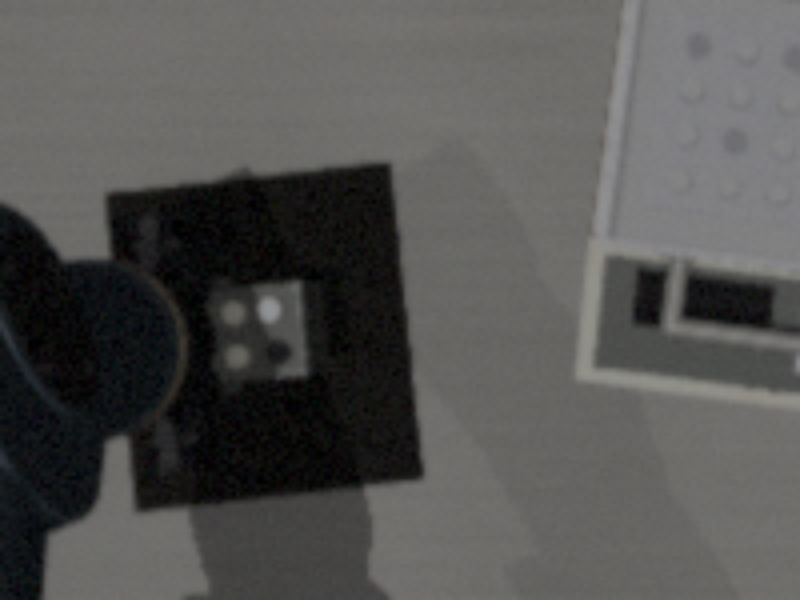

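Emit:
{"op": "play_rows", "data": {"rows": [[[0, 0, 0, -3, 0, 0, 0], [0, 0, 0, -2, 0, 0, 0], [0, 0, 0, -1, 0, 0, 0], [0, 0, 0, -0.4, 0, 0, 0], [0, 0, 0, -0.3, 0, 0, 0], [0, 0, 0, -0.2, 0, 0, 0], [0, 0, 0, 0, 0, 0, 0], [0, 0, 0, 0, 0, 0, 0]]]}}

```text
time: 9.5
position: [504.4, 320.8, 18.5]
ee_rot: [0.706, -0.037, 0.706, 0.037]
force: [-0.2, -0.4, -1.6]
width: 0.608
```

Emit:
{"op": "play_rows", "data": {"rows": [[[0, 0, 0, -0.1, 0, 0, 0], [0, 0, 0, -0.05, 0, 0, 0], [0, 0, 0, 0, 0, 0, 0]]]}}

```text
time: 9.88
position: [504.4, 320.8, 17.6]
ee_rot: [0.706, -0.037, 0.706, 0.037]
force: [-1.5, -1.1, 7.8]
width: 0.602
```

Emit:
{"op": "play_rows", "data": {"rows": [[[1, 0, 0, 0, 0, 0, 0], [1, 0, 0, 0, 0, 0, 0], [1, 0, 0, 0, 0, 0, 0], [1, 0, 0, 0, 0, 0, 0], [1, 0, 0, 1, 0, 0, 0], [1, 0, 0, 2, 0, 0, 0], [1, 0, 0, 4, 0, 0, 0], [1, 0, 0, 5, 0, 0, 0], [1, 0, 0, 5, 0, 0, 0], [1, 0, 0, 4, 0, 0, 0], [1, 0, -3, 0, 0, 0, 0], [1, 0, -5, 0, 0, 0, -0.05], [1, 0, -5, 0, 0, 0, -0.05], [1, 0, -5, 0, 0, 0, -0.05], [1, 0, -5, 0, 0, 0, -0.05], [1, 0, -3, 0, 0, 0, -0.03], [1, 0, 0, 0, 0, 0, 0]]]}}

```text
time: 12.0
position: [504.2, 57.9, 227.7]
ee_rot: [0.706, 0.046, 0.705, -0.046]
force: [-0.3, 0.5, -0.2]
width: 1.0
```

```bash
python3 - <<'E'
from rig import *
from h import *
import pickle
s=sense(); M=Q(s["ee_rot"]).as_matrix();print(s["time"],s["position"],s["force"],s["width"],np.degrees(np.arctan2(M[1,2],M[0,2])))
f=grab_frame("side");cv2.imwrite("pics/s5.png",cv2.resize(f["frame"][80:260,130:370,::-1],(800,600)))
f=grab_frame("top");cv2.imwrite("pics/t5.png",cv2.resize(f["frame"][120:288,80:304,::-1],(800,600)));pickle.dump(f,open("t5.pkl","wb"))
E
```

```text
12.0 [504.18064219  57.87245482 227.7331137 ] [-0.25703065  0.50994682 -0.15550167] 0.9999427379046625 -7.447191684366044
```

View pics/s5.png

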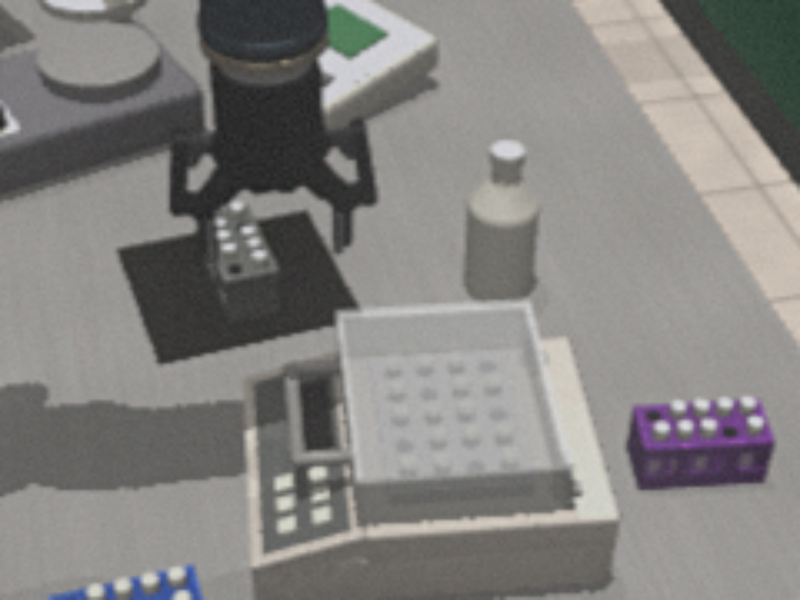

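View pics/t5.png

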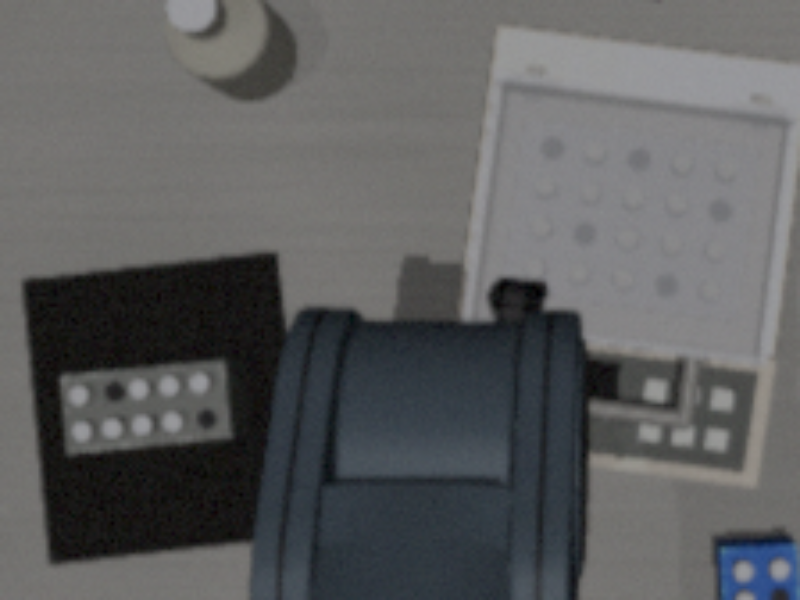

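Emit:
{"op": "play_rows", "data": {"rows": [[[0.4, 0, -2, 0, 0, 0, 0], [0.4, 0, -2, 0, 0, 0, 0], [0.4, -0.1, -0.8, -1, 0, 0, 0], [0.4, 0, 0, -2, 0, 0, 0], [0.4, 0, 0, 0, 0, 0, 0], [0.4, 0, 0, 0, 0, 0, 0]]]}}

```text
time: 12.85
position: [503.4, 13.4, 196.9]
ee_rot: [0.706, 0.044, 0.706, -0.044]
force: [0.1, 0.2, 0.6]
width: 0.4
```

```bash
cat > wr.py <<'E'
from rig import *
from h import *
def shot(name,ang=0,h=(602.4,-3.4,-0.129)):
    s=sense(); M=Q(s["ee_rot"]).as_matrix(); print(s["time"],s["position"].round(1),s["force"].round(1),round(s["width"],3),np.degrees(np.arctan2(M[1,2],M[0,2])).round(2),"axis",M[:,0].round(3))
    f=grab_frame("wrist"); im=f["frame"][:,:,::-1].copy(); fl=192/np.tan(np.radians(f["fov_y"]/2)); H=f["hand_eye"]
    def pw(P):
        t=(np.array(P,float)-s["position"])@M; c=(t-H[:3,3])@H[:3,:3]; r=np.hypot(c[:,0],c[:,1])
        return c[:,:2]/r[:,None]*(fl*np.arctan2(r,c[:,2]))[:,None]+[f["cx"],f["cy"]]
    c,si=np.cos(h[2]),np.sin(h[2]); ca,sa=np.cos(ang),np.sin(ang)
    def cov(L): # f (forward),y,u rel hinge
        L=np.array(L,float); F=L[:,0]*ca-L[:,2]*sa; U=L[:,0]*sa+L[:,2]*ca; X=100-F; Y=L[:,1]
        return np.c_[h[0]+c*X-si*Y,h[1]+si*X+c*Y,90+U]
    im=cv2.resize(im,(768,576))
    d=lambda L,col,cl:cv2.polylines(im,[(pw(cov(L))*1.5+.25).round().astype(np.int32)],cl,col,1)
    d([[200,y,28] for y in range(-50,51,5)],(0,0,255),0)
    for u,col in((50,(255,0,0)),(0,(0,255,0))): d([[160,y,u] for y in range(-95,96,5)],col,0)
    cv2.imwrite(f"pics/{name}.png",im)
E
python3 -c "
from wr import *
shot('w6')"
```

```text
12.85 [503.4  13.4 196.9] [0.1 0.2 0.6] 0.4 -7.1 axis [-0.  0. -1.]
```

View pics/w6.png

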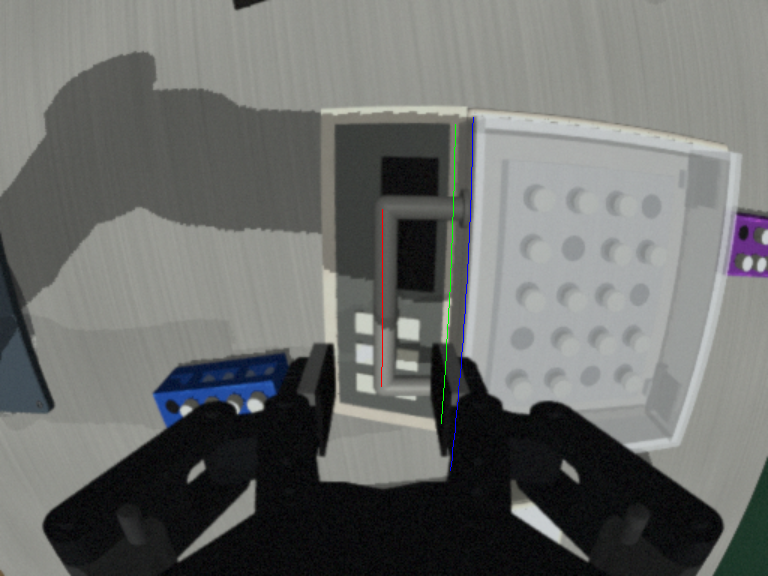

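Emit:
{"op": "play_rows", "data": {"rows": [[[0.4, 0.2, -0.2, -3, 0, 0, 0], [0.4, 0, 0, -3, 0, 0, 0], [0.4, 0, 0, -1.5, 0, 0, 0], [0.4, 0, 0, 0, 0, 0, 0]]]}}

```text
time: 13.4
position: [505.1, 10.8, 121.5]
ee_rot: [0.705, 0.044, 0.706, -0.044]
force: [0.5, -0.1, 0.6]
width: 0.402
```

```bash
python3 -c "
from wr import *
shot('w7')
f=grab_frame('side');cv2.imwrite('pics/s7.png',cv2.resize(f['frame'][120:270,170:370,::-1],(800,600)))"
```

```text
13.4 [505.1  10.8 121.5] [ 0.5 -0.1  0.6] 0.402 -7.16 axis [-0.001 -0.    -1.   ]
```

View pics/w7.png

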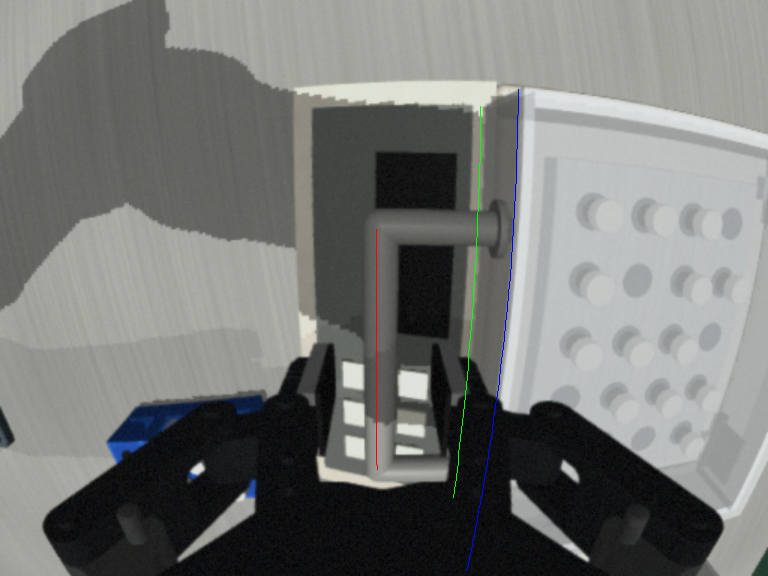

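View pics/s7.png

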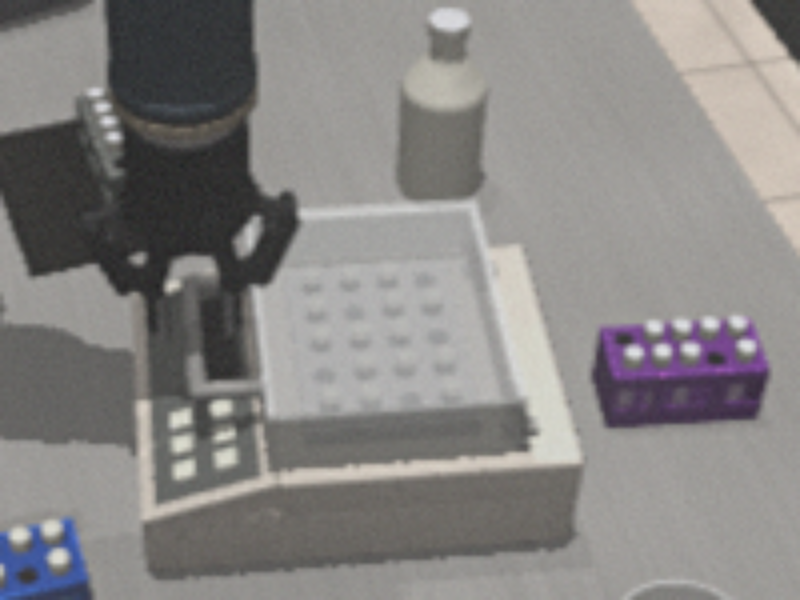

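Emit:
{"op": "play_rows", "data": {"rows": [[[0.4, 0, 0, -1.5, 0, 0, 0], [0.4, 0, 0, -0.8, 0, 0, 0], [0.4, 0, 0, 0, 0, 0, 0], [0, 0, 0, 0, 0, 0, 0], [0, 0, 0, 0, 0, 0, 0], [0, 0, 0, 0, 0, 0, 0], [0, 0, 0, 0, 0, 0, 0], [0, 0, 0, 0, 0, 0, 0]]], "newtons": 50}}

```text
time: 14.5
position: [504.0, 10.8, 98.9]
ee_rot: [0.705, 0.044, 0.707, -0.044]
force: [-4.4, 0.6, 4.8]
width: 0.119
```

```bash
python3 -c "
from wr import *
shot('w8')
s=sense();p=s['position']
# arc waypoints
Rr=np.hypot(200,28);a0=np.arctan2(28,200)
for k in range(0,61,5):
    a=a0+np.radians(k); print(k,round(200-Rr*np.cos(a),1),round(Rr*np.sin(a)-28,1))
"
```

```text
14.5 [504.   10.8  98.9] [-4.4  0.6  4.8] 0.119 -7.17 axis [-0.002  0.    -1.   ]
0 0.0 0.0
5 3.2 17.3
10 7.9 34.3
15 14.1 50.8
20 21.6 66.7
25 30.6 81.9
30 40.8 96.2
35 52.2 109.7
40 64.8 122.0
45 78.4 133.2
50 92.9 143.2
55 108.2 151.9
60 124.2 159.2
```

View pics/w8.png

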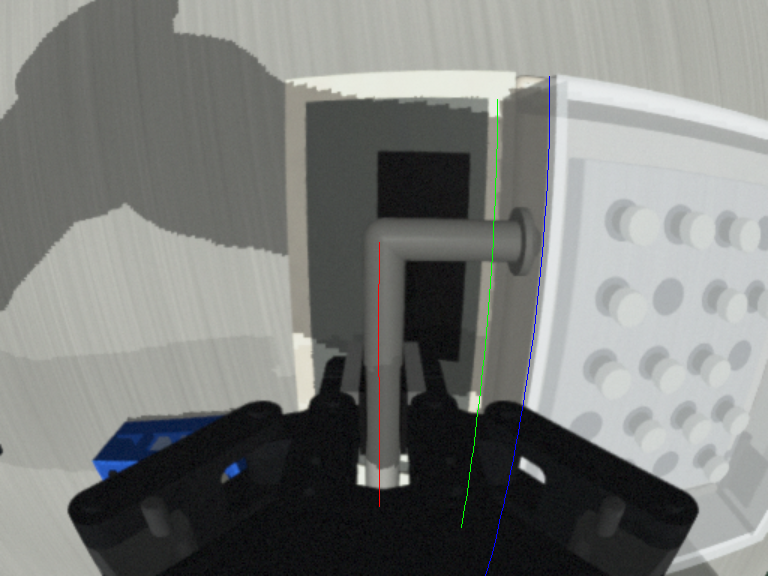

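Emit:
{"op": "play_rows", "data": {"rows": [[[0, 0.12, -0.02, 0.87, 0, 0, 0], [0, 0.2, -0.02, 0.86, 0, 0, 0], [0, 0.22, -0.03, 0.85, 0, 0, 0], [0, 0.25, -0.03, 0.85, 0, 0, 0], [0, 0.29, -0.04, 0.83, 0, 0, 0], [0, 0.33, -0.04, 0.82, 0, 0, 0], [0, 0.36, -0.05, 0.8, 0, 0, 0], [0, 0.39, -0.05, 0.79, 0, 0, 0], [0, 0.43, -0.06, 0.77, 0, 0, 0], [0, 0.46, -0.06, 0.75, 0, 0, 0], [0, 0.49, -0.06, 0.73, 0, 0, 0], [0, 0.52, -0.07, 0.71, 0, 0, 0], [0, 0, 0, 0, 0, 0, 0]]]}}

```text
time: 16.18
position: [542.8, 5.6, 195.8]
ee_rot: [0.704, 0.045, 0.708, -0.044]
force: [-16.5, 1.5, 8.3]
width: 0.121
```

```bash
python3 -c "
from wr import *
shot('w9',np.radians(30))
f=grab_frame('side');cv2.imwrite('pics/s9.png',cv2.resize(f['frame'][100:280,150:390,::-1],(800,600)))"
```

```text
16.175 [542.8   5.6 195.8] [-16.5   1.5   8.3] 0.121 -7.18 axis [-0.006  0.001 -1.   ]
```

View pics/w9.png

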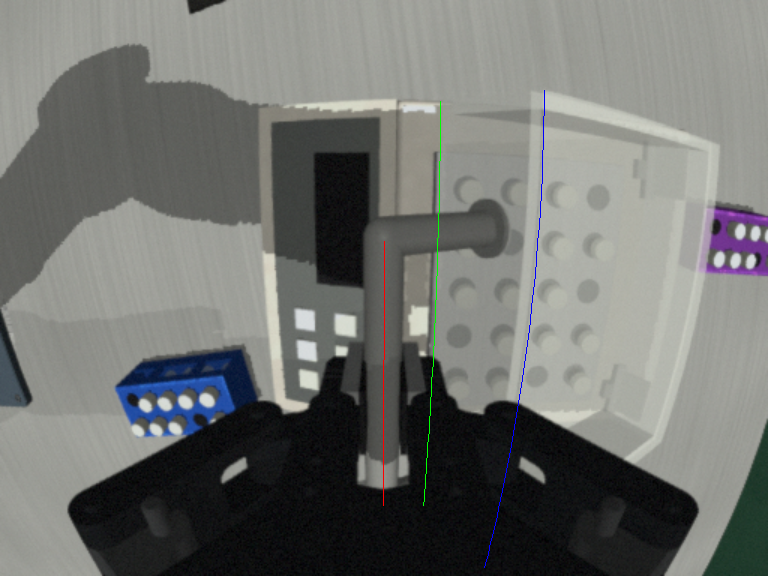

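View pics/s9.png

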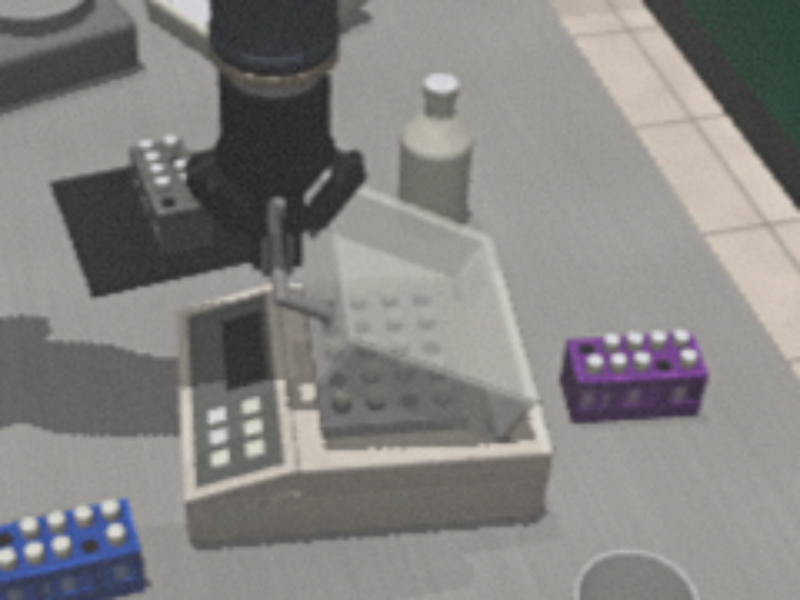

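Emit:
{"op": "play_rows", "data": {"rows": [[[0, 0.42, -0.05, 0.75, 0, 0, 0], [0, 0.45, -0.06, 0.72, 0, 0, 0], [0, 0.61, -0.08, 0.63, 0, 0, 0], [0, 0.63, -0.08, 0.6, 0, 0, 0], [0, 0.66, -0.09, 0.57, 0, 0, 0], [0, 0.68, -0.09, 0.55, 0, 0, 0], [0, 0.7, -0.09, 0.51, 0, 0, 0], [0, 0.72, -0.09, 0.49, 0, 0, 0], [0, 0, 0, 0, 0, 0, 0]]]}}

```text
time: 17.4
position: [594.9, -1.4, 245.4]
ee_rot: [0.706, 0.044, 0.705, -0.044]
force: [-10.0, 0.7, 13.6]
width: 0.117
```

Emit:
{"op": "play_rows", "data": {"rows": [[[0, 0.68, -0.09, 0.55, 0, 0, 0], [0, 0.7, -0.09, 0.5, 0, 0, 0], [0, 0.75, -0.1, 0.4, 0, 0, 0], [0, 0.78, -0.1, 0.36, 0, 0, 0], [0, 0, 0, 0, 0, 0, 0], [0, 0, 0, 0, 0, 0, 0]]]}}

```text
time: 18.15
position: [623.5, -5.2, 261.5]
ee_rot: [0.706, 0.044, 0.706, -0.045]
force: [-2.5, -4.4, 1.5]
width: 0.116
```

```bash
cat > chk.py <<'E'
from wr import *
import sys
from scipy.optimize import least_squares
shot(sys.argv[1]+'w',np.radians(60))
for n in('side','top'):
    f=grab_frame(n); im=f['frame'][:,:,::-1]
    y0,x0=(100,150) if n=='side' else (100,150)
    im=cv2.resize(im[y0:y0+180,x0:x0+240],(800,600),interpolation=cv2.INTER_CUBIC)
    h=(602.4,-3.4,-0.129); c,si=np.cos(h[2]),np.sin(h[2])
    for deg,col in((55,(255,0,0)),(60,(0,0,255)),(65,(0,255,0))):
        a=np.radians(deg)
        L=np.array([[160,-95,50],[160,-95,0],[0,-95,0],[0,-95,50],[160,-95,50],[160,95,50],[0,95,50],[0,-95,50]],float)
        F=L[:,0]*np.cos(a)-L[:,2]*np.sin(a);U=L[:,0]*np.sin(a)+L[:,2]*np.cos(a);X=100-F;Y=L[:,1]
        p=proj(f,np.c_[h[0]+c*X-si*Y,h[1]+si*X+c*Y,90+U])
        cv2.polylines(im,[((p-[x0,y0]+.5)*800/240).round().astype(np.int32)],0,col,1)
    cv2.imwrite(f'pics/{sys.argv[1]}{n}.png',im)
p=sense()['position']; X=200-(p[0]-504)/.992; U=28+p[2]-98.9; print('angle',np.degrees(np.arctan2(U,X))-7.97,'r',np.hypot(U,X))
E
python3 chk.py c
```

```text
18.15 [623.5  -5.2 261.5] [-2.5 -4.4  1.5] 0.116 -7.19 axis [-0. -0. -1.]
angle 59.352047843230366 r 206.48094824877964
```

View pics/cside.png

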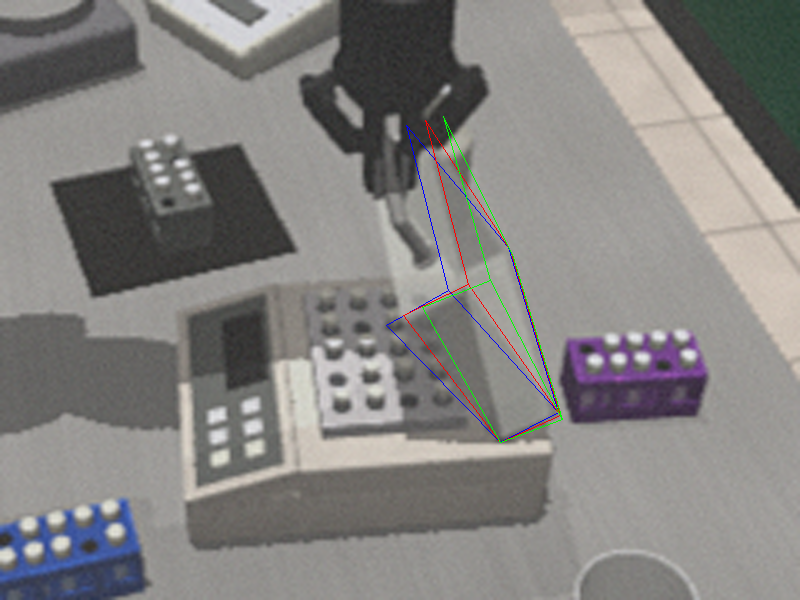

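View pics/cw.png

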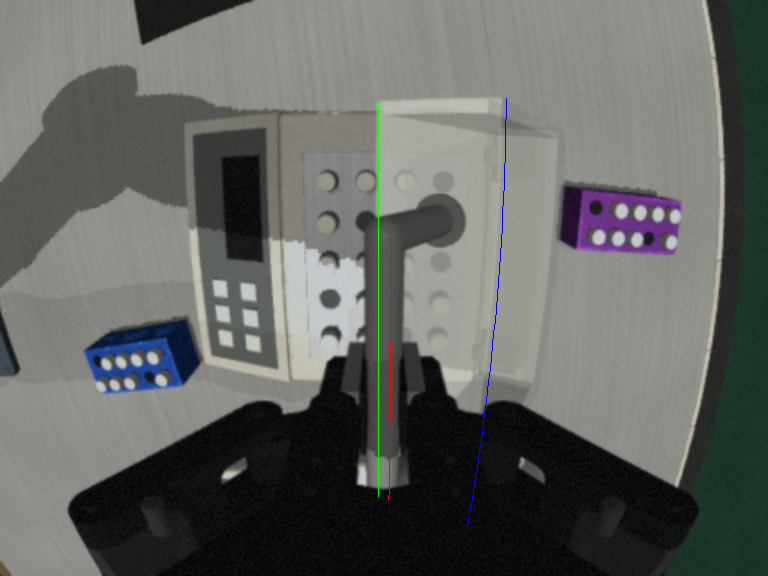

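Emit:
{"op": "play_rows", "data": {"rows": [[[0, 0.05, 0, 0, 0, 0, 0], [0, 0, 0, 0, 0, 0, 0], [0, 0, 0, 0, 0, 0, 0], [0, 0, 0, 0, 0, 0, 0], [0, 0, 0, 0, 0, 0, 0], [0, 0, 0, 0, 0, 0, 0], [0, 0, 0, 0, 0, 0, 0], [0, 0, 0, 0, 0, 0, 0]]], "newtons": 60}}

```text
time: 19.3
position: [623.7, -5.2, 261.6]
ee_rot: [0.706, 0.044, 0.706, -0.045]
force: [-4.9, -3.7, 3.2]
width: 0.112
```

```bash
python3 chk.py d
```

```text
19.3 [623.7  -5.2 261.6] [-4.9 -3.7  3.2] 0.112 -7.2 axis [-0.001 -0.    -1.   ]
angle 59.44475943590983 r 206.52838775684194
```

View pics/dside.png

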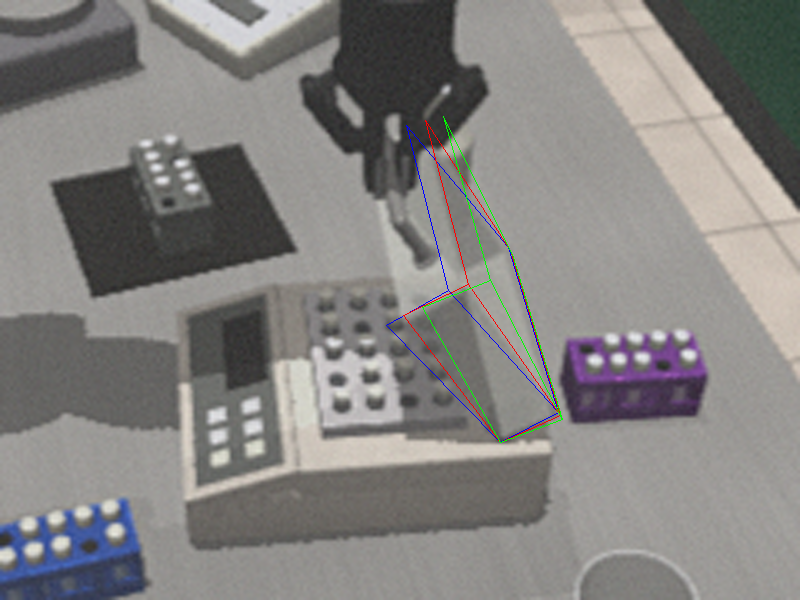

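View pics/dtop.png

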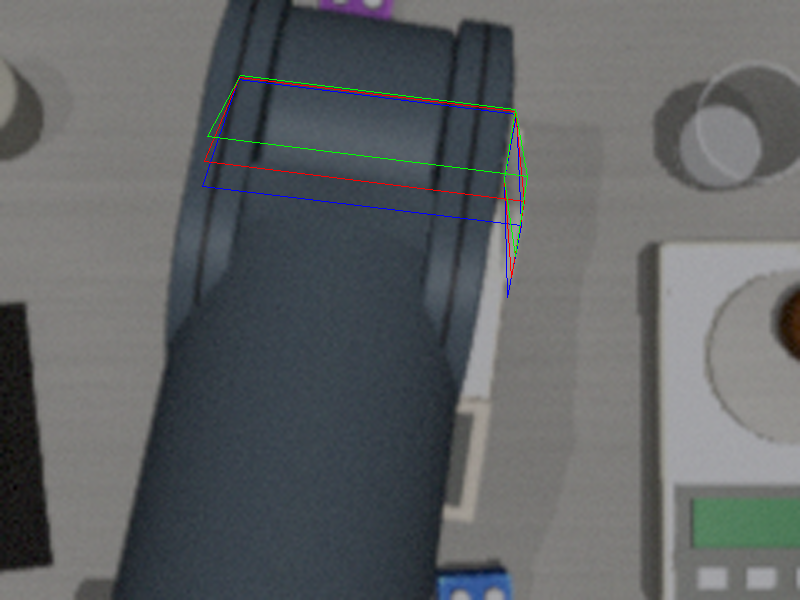

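The side view shows the cover on the red 60° outline and unchanged after a 1 s hold. The rack stands upright on the mat at about (170,190), and the bottle, beaker and jar are where they were. I'm handing in now.

```bash
python3 -c "
from rig import *
print(hand_in())"
```

```text
the job is handed in; nothing more can be done
None
```

The rack is off the cover and standing on the black mat. The cover is open about 60°, and the gripper is still holding its handle. I handed the job in about 19 s into the 50 s limit.

- **Rack:** I gripped it across its narrow sides, lifted it clear and lowered it to the mat until the wrist force showed contact. The side and top pictures show it upright and well inside the mat.
- **Cover:** I gripped the bow handle with the tool pointing down and followed the handle's arc. The gripper's position gives about 59.4°, and the side picture matches the 60° outline I drew over it.
- **Steadiness:** Over the last second the gripper moved only about 0.2 mm, holding with 60 N. The forces in that last check were below 5 N on each axis; the highest I read was about 18 N, while the cover was opening.
- **Other things:** I didn't touch the beaker, the bottle or the jar on the balance, and they look unmoved in the pictures.

One check disagreed slightly: the radius from the hinge to the handle came out at 206.5 mm instead of 202 mm. That could be a few millimetres of calibration error or slip on the bar; it changes the angle by only a degree or so.

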